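Demould a specimen from the mounting press and clip it in its stand

TASK

The specimen mount in the mounting press is ready to come out. Unscrew the press's cap anticlockwise, regripping its knob as often as needed, lift it off and stand it knob up in the steel tray; then press the ejector lever all the way down so that the ram lifts the mount out of the mould, take the mount, and push it fully home into the empty spring-clip stand, flat on the stand's base with its polished face still up. Leave the glass beaker standing.

Things in the scene. Friction and masses are not known exactly. Their poses are not given: they have to be found in the camera images.
- press: low white bench mounting press ahead to the right, housing 160 x 150 x 100 mm, fixed to the worktop. Origin: on the worktop, on the vertical axis of the mould; its -x axis points out of its front (to the lever; roughly to the robot). The mould rises from the top as a bright threaded steel neck, 51 mm over the thread, 30 mm high, with a bore of 32 mm
- mould_mouth (a point): centre of the neck's upper rim, 142 mm above the worktop
- cap: the press's screw cap, aluminium skirt 62 mm in diameter and 30 mm high with a knob on top, 0.25 kg. Origin: centre of the skirt's lower edge, z up along the thread axis. Right-hand thread, rises 21 mm a turn: free after about 3.6 rad anticlockwise seen from above (stop before 4.7), 12 mm up; 25 mm more clears the neck. It stays where it is left between turns
- cap_knob (a point): middle of the cap's black ribbed round knob, 44 mm in diameter, 26 mm high: 43 mm above the skirt's lower edge, 13 mm below the knob's top; 161 mm above the worktop when the cap is screwed home. Take it across its diameter at any yaw
- mount: black round mounted specimen, 30 mm in diameter, 21 mm high, 22 g. Origin: centre of its underside; z up through the polished face. It stands loose on the ram inside the mould, hidden by the cap, its top 5 mm below the rim; with the lever fully down its top stands 16 mm above the rim
- ejector_lever (a joint): ejector lever on the front of the press: 0 up (as found, 23 degrees above level), 0.8 rad fully down (23 degrees below level); raises the ram 21 mm over its travel; stays where it is left; needs about 2 N at its knob
- lever_knob (a point): centre of the lever's black ball knob (22 mm diameter), 80 mm from the pivot; about 91 mm above the worktop when up, 29 mm when down
- lever_pivot (a point): the lever's pivot on the front of the press, 60 mm above the worktop; the lever swings in the press's x-z plane, the knob always on the -x side of the pivot
- tray: shallow stainless tray, 100 (x) x 140 (y) mm, rim 13 mm high, walls and floor 3 mm, fixed. Origin: centre of its underside. Tray and stands lie in front of the polisher, a fixed machine whose front face is 0.52 m from the robot, 0.15 m high, with a disc cover and a red tap on it up to 0.25 m: carry things past in front of it or above that
- stand_empty: the one spring-clip stand of three that holds no mount: dark steel base 70 x 58 mm, 12 mm thick, fixed, with a C-shaped clip of steel strip on it (arms 1 to 7 mm above the base) and an aluminium block 16 mm high behind the clip. Origin: on the worktop under the clip's centre. The clip's mouth opens to the stand's -x side (roughly to the robot): a mount enters along +x
- clip_home (a point): centre of the mount's underside when fully home in the empty stand's clip: on the base, 12 mm above the worktop. The arm tips stand 25 mm apart and 9 mm in front of it, their flared ends 18 mm in front; pushing the mount past them takes about 5 to 10 N, then it snaps in against the block
- stand_a: a stand of the same kind, already holding a mount; leave it
- stand_b: a stand of the same kind, already holding a mount; leave it
- beaker: glass beaker, 55 mm in diameter, 70 mm high, left of the tray; origin at its underside

How it is judged:
By the outcome, as a careful person would: the job done as asked, in the order asked, and still so for the second after the job is handed in, with the robot touching nothing.
It also fails if it takes over 72 s, if anything falls off the work surface, if the arm or the gripper's body presses on something with over 40 N, if the wrist force passes 120 N, or if a joint passes its speed limit or range.

ROBOT

A 7-joint arm with a two-finger parallel gripper is mounted at the origin on a cart in front of the work surface, level with it; the furniture and walls round the work are solid. World frame = base frame: x ahead of the robot, y to its left, z up, the work surface at z = 0. Lengths are in m, angles in rad, forces in N, time in s.
With the tool pointing down it reaches from about 0.375 to 0.925 m from the base axis. Payload 3.1 kg.
Tool frame: the origin (TCP) lies between the finger pads; the fingertips stand 8 mm ahead of it and the grasp point (between the pads) lies 11 mm behind it; z points along the fingers, y is the line along which they close (so a half turn about z gives the same grasp; the last joint's range is limited). The gripper opens to 85 mm and grips with 20 to 120 N. Pads are 22 mm wide; open, the fingers measure 114 mm over their backs; the gripper's body (76 mm by 85 mm) begins 54 mm behind the grasp point. The pads swing forward as they close: fully open they stand 13 mm farther back than shut.
Start: joints at [1.017, 0.383, 0.044, 1.598, -0.018, 1.161, -0.05], TCP at [0.286, -0.584, 0.239] pointing down, gripper open.
Joint ranges: [-2.61, 2.61], [-0.41, 2.15], [-1.48, 1.57], [0, 2.5], [-1.57, 4.71], [0.05, 1.97], [-2.85, 2.85]. Speed limits (rad/s): [2.79, 2.79, 3.14, 3.14, 3.14, 3.14, 3.14].

INTERFACE

Orientations are given as [roll, pitch, yaw] about the fixed x, y, z axes, in that order (R = Rz(yaw) Ry(pitch) Rx(roll)).
In Python, from rig import manip, vision gives the robot as it stands (manip), with the cameras (vision).
- The arm moves only by the shell command python3 jog.py 'ROWS' [OPENING] [FORCE]. ROWS is rows parted by semicolons, their numbers by spaces, 1 to 5 of them, each of 6 numbers: dx, dy, dz in m, then a rotation vector rx, ry, rz in rad; each row shifts and turns the commanded pose from where the row before left it, along the tool's axes as they then stand; what a row does not reach is not made up. A row lasts 1/10 s, in which the tool goes at most 0.05 m and 0.15 rad, less where a joint would pass 70% of its speed; a pose out of reach is approached as far as the arm can. OPENING is the finger opening in m, set as the command begins (- or left out keeps the last). The fingers move at their own pace and stop on an object; FORCE is the grip in N (left out, the last holds). Time passes only in rows, so rows that do not move let the fingers close. It prints the time, the measured TCP pose, the force, the opening and the grip force at its end.
- manip.read_state(): the state, without advancing time (a new reading comes with each control period).
- vision.get_image(name): name is "scene" or "top" or "wrist"; returns the picture (480x640x3 uint8, red, green, blue); there is no depth.
- vision.camera_params(name): a dict with "intrinsics" (3x3 intrinsics, pixels), "rvec" (rotation vector, rad) and "tvec" (3), from world to camera coordinates, as OpenCV has them. Camera axes: x right, y down, z forward; pixel columns grow to the right and rows downward; lengths in m; the calibration is good to about 2 mm. A picture is of the moment at which its call begins: read the wrist's pose just before it. camera_params takes no time and is no camera call; for the wrist camera it gives the pose at the moment of the call.
- manip.finish_job(): hands the job in; it is judged then, once.
The state is a dict: "clock": time; "qpos": joint angles; "dq": joint speeds; "joint_efforts": joint torques, N m; "tool_pos": TCP position; "tool_rot": TCP orientation; "wrist_force": force on the tool from outside, world axes, zero at the start; "wrist_torque": the same for the moment, N m; "grip_width": finger opening in m; "grasp_force": force on a finger pad.
Only numpy, scipy, OpenCV 4.12 (cv2) and the standard library are available. Lean on these libraries where they do the work, as an engineer would, in place of code of your own. Each camera call takes 0.05 s, during which the arm holds its last target. There are 200 camera calls.

## Working session

There is one attempt and no reset: what is moved stays moved. The work goes in short steps, Python scripts to look and compute and a shell command to move; the robot and the scene stay as the last step left them, time stands still between calls to the robot, and variables do not carry over. Pictures are saved under pics/ and viewed, at most 14 in all, crops included, and the job is handed in when it is done.

```bash
ls; mkdir -p pics; cat > h.py <<'E'
import numpy as np, cv2
from rig import manip, vision
def cam(n):
    p=vision.camera_params(n);R=cv2.Rodrigues(np.array(p['rvec'],float))[0]
    return np.array(p['intrinsics'],float),R,np.array(p['tvec'],float).ravel()
def snap(n,f):
    c=cam(n);im=vision.get_image(n);cv2.imwrite('pics/'+f,cv2.cvtColor(im,cv2.COLOR_RGB2BGR));np.savez('pics/'+f+'.npz',K=c[0],R=c[1],t=c[2]);return im
def load(f):
    d=np.load('pics/'+f+'.npz');return d['K'],d['R'],d['t']
def ray(c,u,v):
    K,R,t=c;d=R.T@np.linalg.solve(K,[u,v,1.]);return -R.T@t,d/np.linalg.norm(d)
def plane(c,u,v,z):
    o,d=ray(c,u,v);return o+d*(z-o[2])/d[2]
def tri(rs):
    A=np.zeros((3,3));b=np.zeros(3)
    for o,d in rs:
        P=np.eye(3)-np.outer(d,d);A+=P;b+=P@o
    x=np.linalg.solve(A,b);return x,[np.linalg.norm((np.eye(3)-np.outer(d,d))@(x-o)) for o,d in rs]
def proj(c,X):
    K,R,t=c;p=K@(R@np.array(X)+t);return p[:2]/p[2]
E
python3 -c "
from h import *
print(manip.read_state())
snap('scene','s0.png');snap('top','t0.png')
for n in('scene','top','wrist'):
  c=cam(n);print(n,c[0].round(1).tolist(),(-c[1].T@c[2]).round(3),c[1].round(3).tolist())"
```

```text
jog.py
pics
rig.py
{'clock': 0.0, 'qpos': array([ 1.01719206,  0.38387004,  0.04381804,  1.59961012, -0.01788351,
        1.16116722, -0.04992251]), 'dq': array([ 0.00089522,  0.00125087, -0.00029267, -0.00167959,  0.00067445,
        0.00043947,  0.00265641]), 'joint_efforts': array([-1.09914458e-04, -4.33466828e+01,  1.02462865e+00, -2.49518341e+01,
        1.05947195e-02,  1.13257804e-02,  4.19555386e-05]), 'tool_pos': array([ 0.28570939, -0.58280345,  0.23784749]), 'tool_rot': array([-3.13893452e+00,  1.53863712e-04,  4.55882488e-01]), 'wrist_force': array([ 0.91511123, -0.82495389, -0.23686082]), 'wrist_torque': array([-0.03054355,  0.00192282,  0.00922985]), 'grasp_force': 0.0, 'grip_width': 0.08553483011598598}
scene [[460.8, 0.0, 323.0], [0.0, 460.8, 236.6], [0.0, 0.0, 1.0]] [-0.134 -0.972  0.787] [[0.846, -0.533, 0.003], [-0.261, -0.42, -0.869], [0.464, 0.735, -0.495]]
top [[596.8, 0.0, 323.1], [0.0, 596.8, 243.3], [0.0, 0.0, 1.0]] [0.299 0.024 1.656] [[0.007, -1.0, -0.016], [-0.991, -0.005, -0.131], [0.131, 0.017, -0.991]]
wrist [[388.4, 0.0, 321.0], [0.0, 388.4, 237.7], [0.0, 0.0, 1.0]] [ 0.355 -0.548  0.373] [[0.44, -0.898, -0.003], [-0.857, -0.421, 0.296], [-0.267, -0.128, -0.955]]
```

View pics/t0.png

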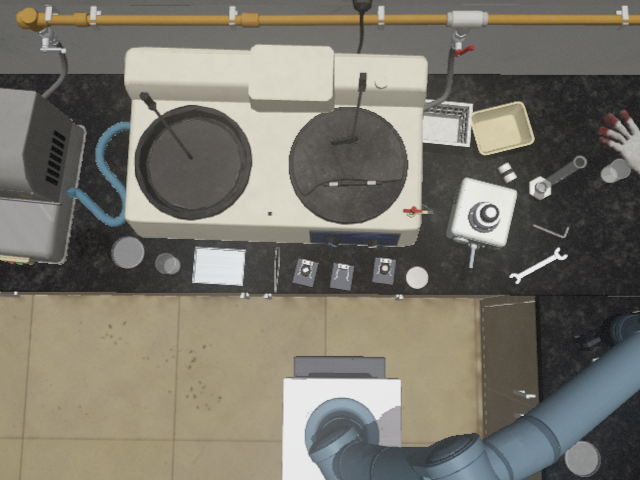

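View pics/s0.png

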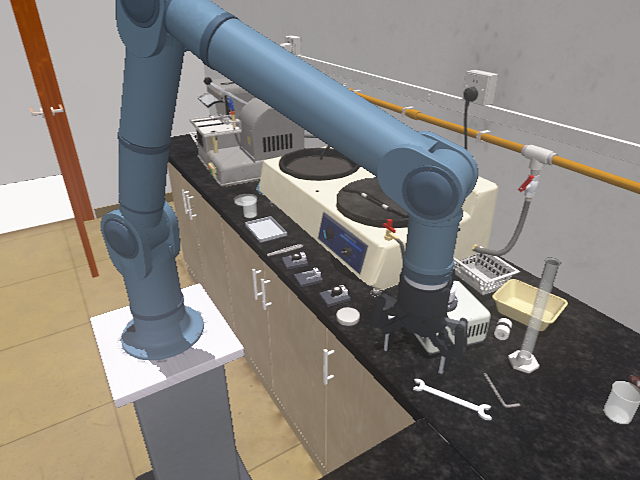

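The top view shows the press at (485,212), the tray at (218,266), the stands at (306,271), (342,275) and (384,269), and the beaker at (167,264). In the scene view the gripper partly hides the press. I'll enlarge both.

```bash
python3 -c "
import cv2,numpy as np
t=cv2.imread('pics/t0.png');s=cv2.imread('pics/s0.png')
a=cv2.resize(t[170:300,430:530],None,fx=3,fy=3,interpolation=cv2.INTER_CUBIC)
b=cv2.resize(t[245:297,285:415],None,fx=3.8,fy=3.8,interpolation=cv2.INTER_CUBIC)
c=cv2.resize(s[240:310,270:370],None,fx=4,fy=4,interpolation=cv2.INTER_CUBIC)
d=cv2.resize(t[235:297,145:255],None,fx=3.5,fy=3.5,interpolation=cv2.INTER_CUBIC)
o=np.zeros((600,800,3),np.uint8);o[:390,:300]=a;o[:b.shape[0],302:302+b.shape[1]]=b;o[200:480,302:702]=c
o[383:600,:300]=d[:,:300]
cv2.imwrite('pics/c0.png',o)"
```

```text
(no output)
```

View pics/c0.png

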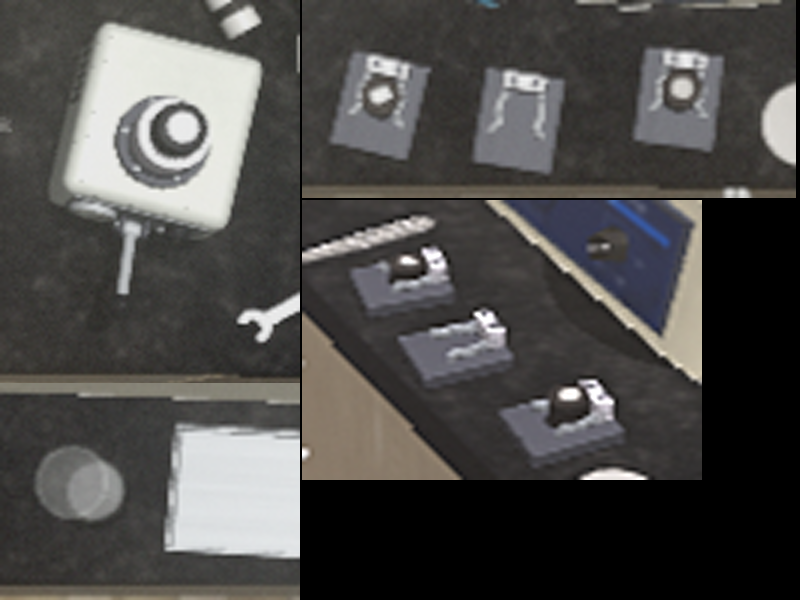

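The crop shows the empty stand in the middle, around (342,275), with its mouth toward the robot. The knob top is at about (491,212) in the top view. Next I compute rough positions.

```bash
python3 -c "
from h import *
c=load('t0.png')
for n,u,v,z in [('knob',491,212.5,.174),('tray',218.5,266.5,.013),('se base c',302/1,0,0),('beaker',167,264,.07)]:
  print(n,plane(c,u,v,z).round(3))
# middle stand corners
q=[(487,67),(564,80),(550,173),(474,160)]
P=[plane(c,285+(x-302)/3.8,245+y/3.8,.012) for x,y in q];print(np.round(P,3));print(np.mean(P,0))
# press body corners top z .1
q=[(104,24),(262,60),(225,235),(70,200)]
print(np.round([plane(c,430+x/3,170+y/3,.1) for x,y in q],3))
print(plane(c,430+123/3,170+293/3,.09), plane(c,430+133/3,170+225/3,.06))
"
cat >> h.py <<'E'
def to(x,y,z,yaw=None,n=None):
    "constant row (tool axes) that takes the tool (assumed pointing down) to x,y,z,yaw"
    s=manip.read_state();p=s['tool_pos'];y0=s['tool_rot'][2];D=np.array([x,y,z])-p
    r=0 if yaw is None else -(yaw-y0)
    n=n or int(np.ceil(max(np.linalg.norm(D)/.048,abs(r)/.145,1)))
    A=np.zeros((2,2))
    for k in range(n):
        a=y0-r/n*k;A+=[[np.cos(a),np.sin(a)],[np.sin(a),-np.cos(a)]]
    d=np.linalg.solve(A,D[:2]);print(n,'rows of',np.round([d[0],d[1],-D[2]/n,0,0,r/n],4))
E
python3 jog.py '.044 -.0078 -.0078 0 0 0;.044 -.0078 -.0078 0 0 0;.044 -.0078 -.0078 0 0 0;.044 -.0078 -.0078 0 0 0;.044 -.0078 -.0078 0 0 0' .085
python3 jog.py '.044 -.0078 -.0078 0 0 0;.044 -.0078 -.0078 0 0 0;.044 -.0078 -.0078 0 0 0;0 0 0 0 0 0;0 0 0 0 0 0'
python3 -c "
from h import *
s=manip.read_state();print(s['tool_pos'],s['tool_rot'],s['qpos'].round(3),s['dq'].round(3));snap('wrist','w1.png')"
python3 jog.py '0 0 0 0 0 .146;0 0 0 0 0 .146;0 0 0 0 0 .146;0 0 0 0 0 .146;0 0 0 0 0 .146'
python3 jog.py '0 0 0 0 0 .146;0 0 0 0 0 .146;0 0 0 0 0 .146;0 0 0 0 0 .146;0 0 0 0 0 .146'
python3 jog.py '0 0 0 0 0 0;0 0 0 0 0 0'
python3 -c "
from h import *
s=manip.read_state();print(s['tool_pos'],s['tool_rot'],s['qpos'].round(3),s['dq'].round(3));a=snap('wrist','w2.png')
b=cv2.imread('pics/w1.png');a=cv2.imread('pics/w2.png');cv2.imwrite('pics/c1.png',cv2.resize(np.hstack([b,a]),(800,300),interpolation=cv2.INTER_AREA))"
```

```text
clock: 0.6
tool_pos: [0.4674, -0.4503, 0.2779]
tool_rot: [-3.141, 0.0, 0.456]
wrist_force: [-0.9, -0.1, 0.1]
grip_width: 0.0851
grasp_force: 0.0
clock: 1.1
tool_pos: [0.5762, -0.3702, 0.301]
tool_rot: [-3.14, 0.0, 0.461]
wrist_force: [-0.3, -0.2, -0.3]
grip_width: 0.0851
grasp_force: 0.0
[ 0.57623885 -0.37015388  0.30096677] [-3.14033858e+00  5.55267614e-05  4.60694858e-01] [ 0.581  0.413 -0.096  1.426  0.039  1.306 -0.627] [ 0.042 -0.007  0.063  0.023  0.021  0.002  0.   ]
clock: 1.65
tool_pos: [0.5721, -0.3753, 0.301]
tool_rot: [3.14, 0.002, -0.285]
wrist_force: [0.3, -0.1, -0.5]
grip_width: 0.0851
grasp_force: 0.0
clock: 2.15
tool_pos: [0.5721, -0.3753, 0.3011]
tool_rot: [3.14, 0.001, -1.015]
wrist_force: [-0.6, 0.0, -1.5]
grip_width: 0.0854
grasp_force: 0.0
clock: 2.35
tool_pos: [0.5731, -0.3743, 0.3013]
tool_rot: [3.14, 0.0, -1.004]
wrist_force: [0.2, 1.1, 0.2]
grip_width: 0.085
grasp_force: 0.0
[ 0.57307584 -0.37429493  0.30130498] [ 3.14032141e+00  3.69905132e-04 -1.00417285e+00] [ 0.41   0.409  0.147  1.438 -0.059  1.301 -2.014] [-0.002  0.002 -0.013 -0.004 -0.003 -0.    -0.008]
```

View pics/c1.png

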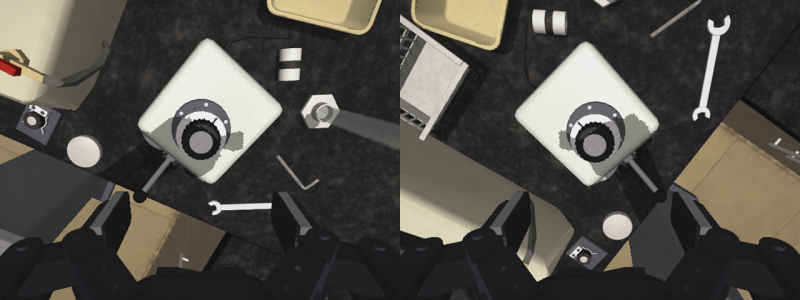

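The two wrist views show the knob near full-size pixels (320,226) and (312,230), and the lever ball against the dark worktop near (225,312) in the first view and (1060-640, 312) in the second. I'll zoom in for accurate features.

```bash
python3 -c "
import cv2,numpy as np
o=[]
for f in('w1','w2'):
  i=cv2.imread(f'pics/{f}.png');x=200 if f=='w1' else 240
  o.append(cv2.resize(i[130:330,x:x+200],None,fx=2,fy=2,interpolation=cv2.INTER_CUBIC))
  g=cv2.convertScaleAbs(cv2.resize(i[190:270,280:360],None,fx=5,fy=5)[:,:,1],alpha=1.5,beta=20)
  o[-1]=np.vstack([o[-1],cv2.cvtColor(cv2.resize(g,(400,200))if 0 else g[100:300],cv2.COLOR_GRAY2BGR)])
cv2.imwrite('pics/c2.png',np.hstack(o))"
```

```text
(no output)
```

View pics/c2.png

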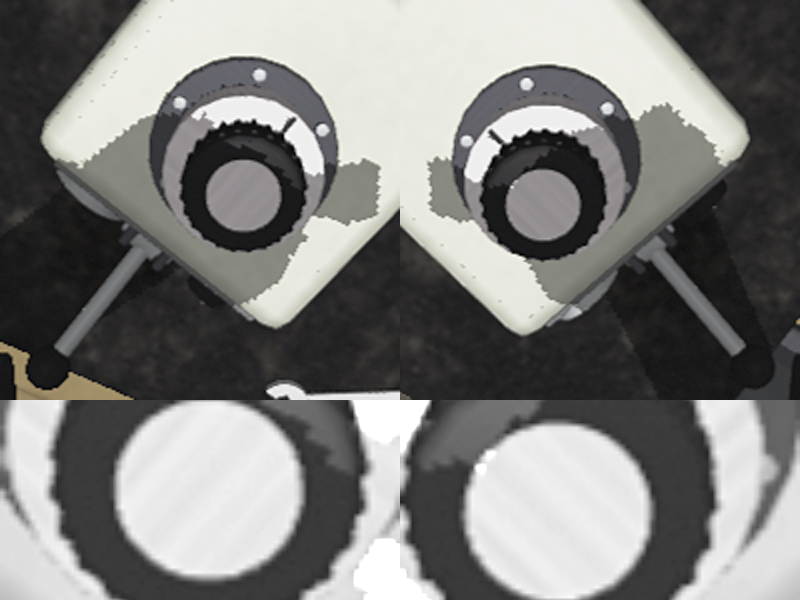

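The aluminium disc on the knob top is cleanly visible at about (321.5,228) in w1 and (311.5,232) in w2. The lever ball is at about (222,315) and (417.5,313.5).

```bash
python3 -c "
from h import *
rs=[]
for f,u,v in(('w1',322,228),('w2',311,232)):
  g=cv2.cvtColor(cv2.imread(f'pics/{f}.png'),cv2.COLOR_BGR2GRAY)
  m=cv2.threshold(g,90,255,0)[1];n,l,st,ce=cv2.connectedComponentsWithStats(m)
  k=l[v,u];print(st[k],ce[k]);rs.append(ray(load(f+'.png'),*ce[k]))
  print(plane(load(f+'.png'),*ce[k],.174))
print('knob top',tri(rs))
b=[ray(load('w1.png'),222,315),ray(load('w2.png'),417.5,313.5)];print('ball',tri(b))
p=[ray(load('w1.png'),200+152/2,130+245/2),ray(load('w2.png'),240+252/2,130+248/2)];print('lever root',tri(p))
# housing front edge direction, top z=.1
c=load('w1.png');a=plane(c,200+45/2,130+150/2,.1);d=plane(c,200+270/2,130+325/2,.1);print(a,d,np.arctan2(*(a-d)[:2][::-1]))
c=load('w2.png');a=plane(c,240+125/2,130+335/2,.1);d=plane(c,240+345/2,130+165/2,.1);print(a,d,np.arctan2(*(d-a)[:2][::-1]))
"
```

```text
[ 303  210   37   36 1056] [321.23106061 227.27651515]
[ 0.57873528 -0.36754507  0.174     ]
[ 293  215   37   35 1042] [311.01439539 231.92898273]
[ 0.57881176 -0.36746295  0.174     ]
knob top (array([ 0.57882214, -0.36752052,  0.17424886]), [np.float64(2.4361921504966808e-05), np.float64(2.4361921505148968e-05)])
ball (array([ 0.43206437, -0.32987044,  0.08872158]), [np.float64(0.0003321420757974342), np.float64(0.0003321420757973334)])
lever root (array([ 0.50827661, -0.35110655,  0.07247482]), [np.float64(0.0015651399574297226), np.float64(0.0015651399574295529)])
[ 0.53958015 -0.28950114  0.1       ] [ 0.50840641 -0.41690195  0.1       ] 1.3308212850232608
[ 0.5410192  -0.28831479  0.1       ] [ 0.50212639 -0.41164966  0.1       ] -1.876269341051282
```

```bash
python3 jog.py '-.0013 -.0042 .036 0 0 0;-.0014 -.0043 .036 0 0 0;0 0 .036 0 0 0;0 0 .036 0 0 0;0 0 0 0 0 0' .085 | sed -n 2,4p
python3 jog.py '0 0 0 0 0 0;0 0 0 0 0 0;0 0 0 0 0 0;0 0 0 0 0 0;0 0 0 0 0 0' .03 60
```

```text
tool_pos: [0.5757, -0.3633, 0.1507]
tool_rot: [3.135, 0.012, -1.003]
wrist_force: [-0.5, 0.0, -1.5]
clock: 3.4
tool_pos: [0.5801, -0.3697, 0.1618]
tool_rot: [3.141, -0.006, -1.006]
wrist_force: [-3.7, -2.1, 6.6]
grip_width: 0.0421
grasp_force: 61.4
```

```bash
python3 jog.py '0 0 -.0005 0 0 -.1;0 0 -.0005 0 0 -.14;0 0 -.0005 0 0 -.14;0 0 -.0005 0 0 -.14;0 0 -.0005 0 0 -.14' 
python3 -c "
from h import *
s=manip.read_state();print(s['wrist_torque'],s['qpos'])"
```

```text
clock: 3.9
tool_pos: [0.5799, -0.3687, 0.1635]
tool_rot: [3.138, -0.002, -0.341]
wrist_force: [-3.6, -0.8, 4.1]
grip_width: 0.042
grasp_force: 61.2
[-0.33182698  0.8738315  -0.15622742] [ 0.50825501  0.51823181 -0.00457973  1.56466861  0.00601799  1.05579625
 -1.41008974]
```

```bash
R='x'
python3 jog.py '0 0 -.0005 0 0 -.14;0 0 -.0005 0 0 -.14;0 0 -.0005 0 0 -.14;0 0 -.0005 0 0 -.14;0 0 -.0005 0 0 -.14' | sed -n '2,4p'
python3 jog.py '0 0 -.0005 0 0 -.14;0 0 -.0005 0 0 -.14;0 0 -.0005 0 0 -.14;0 0 -.0005 0 0 -.14;0 0 -.0005 0 0 -.14' | sed -n '2,4p'
python3 jog.py '0 0 -.0005 0 0 -.14;0 0 -.0005 0 0 -.14;0 0 -.0005 0 0 -.14;0 0 -.0005 0 0 -.14;0 0 -.0005 0 0 -.14' | sed -n '2,4p'
python3 jog.py '0 0 -.0005 0 0 -.14;0 0 -.0005 0 0 -.14;0 0 -.0005 0 0 -.14;0 0 -.0005 0 0 -.14;0 0 -.0005 0 0 -.14' | sed -n '2,4p'
python3 -c "
from h import *
s=manip.read_state();print(s['wrist_torque'],s['qpos'],s['tool_rot'],s['grip_width'])"
```

```text
tool_pos: [0.5802, -0.3684, 0.1657]
tool_rot: [3.138, -0.0, 0.359]
wrist_force: [-2.0, -1.8, 3.3]
tool_pos: [0.5798, -0.3677, 0.168]
tool_rot: [3.14, 0.002, 1.059]
wrist_force: [-3.4, 0.8, 5.3]
tool_pos: [0.5796, -0.3674, 0.1705]
tool_rot: [-3.14, 0.002, 1.759]
wrist_force: [-3.1, 0.5, 4.2]
tool_pos: [0.5789, -0.3681, 0.1728]
tool_rot: [-3.137, 0.0, 2.459]
wrist_force: [-3.5, -1.1, 4.9]
[-0.20103553  1.18671195 -0.13558473] [ 0.90907843  0.57646843 -0.56227795  1.53520829  0.33227455  1.1265762
  1.16345158] [-3.13738825e+00  2.73584601e-04  2.45866731e+00] 0.04221912544391722
```

```bash

python3 jog.py '0 0 -.0005 0 0 -.14;0 0 -.0005 0 0 -.14;0 0 -.0005 0 0 -.12;0 0 -.003 0 0 0;0 0 -.003 0 0 0' | sed -n '2,4p'
python3 jog.py '0 0 -.005 0 0 0;0 0 -.005 0 0 0;0 0 0 0 0 0'
```

```text
tool_pos: [0.5787, -0.3675, 0.1771]
tool_rot: [-3.14, -0.002, 2.852]
wrist_force: [-2.4, -1.8, -4.2]
clock: 6.7
tool_pos: [0.583, -0.3643, 0.1896]
tool_rot: [3.14, 0.005, 2.857]
wrist_force: [-0.6, -0.4, -2.4]
grip_width: 0.042
grasp_force: 61.3
```

```bash

python3 jog.py '0 0 -.04 0 0 0;0 0 -.05 0 0 0;0 0 -.05 0 0 0;.01 .02 0 0 0 0;.022 .042 0 0 0 0' | sed -n '2,4p'
python3 jog.py '.022 .042 0 0 0 0;.022 .042 0 0 0 0;.022 .042 0 0 0 0;.022 .042 0 0 0 0;.022 .042 0 0 0 0' | sed -n '2,4p'
python3 jog.py '.022 .042 0 0 0 0;.022 .042 0 0 0 0;.022 .042 0 0 0 0;.022 .042 0 0 0 0;.022 .042 0 0 0 0' | sed -n '2,4p'
python3 jog.py '.022 .042 0 0 0 0;.022 .042 0 0 0 0;.022 .042 0 0 0 0;.01 .02 0 0 0 0;0 0 0 0 0 0'
python3 -c "
from h import *
snap('top','t1.png');to(.445,.335,.15)"
```

```text
tool_pos: [0.5692, -0.3012, 0.331]
tool_rot: [-3.14, 0.009, 2.849]
wrist_force: [-0.4, -0.8, -2.2]
tool_pos: [0.5209, -0.0608, 0.3284]
tool_rot: [3.14, 0.002, 2.858]
wrist_force: [0.3, -0.3, -2.5]
tool_pos: [0.4736, 0.1716, 0.3287]
tool_rot: [3.14, 0.003, 2.858]
wrist_force: [1.0, 0.2, -2.2]
clock: 8.7
tool_pos: [0.4385, 0.3365, 0.329]
tool_rot: [3.136, -0.002, 2.868]
wrist_force: [-0.8, -0.5, -2.0]
grip_width: 0.0419
grasp_force: 61.8
4 rows of [-0.001   0.0007  0.0446  0.      0.      0.    ]
```

```bash
python3 -c "
from h import *
for f,roi in(('t0',(185,235,255,297)),('s0',(238,210,295,248))):
  g=cv2.cvtColor(cv2.imread(f'pics/{f}.png'),cv2.COLOR_BGR2GRAY);x0,y0,x1,y1=roi
  m=cv2.threshold(g[y0:y1,x0:x1],150,255,0)[1];cs=cv2.findContours(m,0,2)[0];c=max(cs,key=cv2.contourArea)
  q=cv2.boxPoints(cv2.minAreaRect(c)) if f=='t0' else cv2.approxPolyDP(c,5,True)[:,0]
  P=np.array([plane(load(f+'.png'),u+x0,v+y0,.006) for u,v in q]);print(P.round(3).tolist(),P.mean(0))
"
python3 jog.py '-.001 .0007 .045 0 0 0;-.001 .0007 .045 0 0 0;-.001 .0007 .045 0 0 0;-.001 .0007 .045 0 0 0;0 0 .045 0 0 0' | sed -n '2,4p'
python3 jog.py '0 0 .04 0 0 0;0 0 0 0 0 0;0 0 0 0 0 0'
```

```text
[[0.407, 0.416, 0.006], [0.507, 0.414, 0.006], [0.499, 0.27, 0.006], [0.4, 0.274, 0.006]] [0.45306431 0.3434114  0.006     ]
[[0.506, 0.283, 0.006], [0.503, 0.401, 0.006], [0.416, 0.428, 0.006], [0.403, 0.298, 0.006]] [0.45694452 0.35259528 0.006     ]
tool_pos: [0.4491, 0.3292, 0.1014]
tool_rot: [3.141, 0.002, 2.852]
wrist_force: [1.2, -0.0, -1.8]
clock: 9.55
tool_pos: [0.448, 0.3299, 0.0629]
tool_rot: [-3.141, -0.0, 2.854]
wrist_force: [0.3, 0.5, -1.3]
grip_width: 0.0417
grasp_force: 61.8
```

```bash

python3 jog.py '0 .008 .004 0 0 0;0 0 .004 0 0 0;0 0 .003 0 0 0;0 0 0 0 0 0;0 0 0 0 0 0' | sed -n '2,4p'
python3 jog.py '0 0 .002 0 0 0;0 0 0 0 0 0' | sed -n '2,4p'
python3 jog.py '0 0 .002 0 0 0;0 0 0 0 0 0' | sed -n '2,4p'
python3 jog.py '0 0 .002 0 0 0;0 0 0 0 0 0' | sed -n '2,4p'
```

```text
tool_pos: [0.4498, 0.3383, 0.052]
tool_rot: [-3.142, 0.0, 2.856]
wrist_force: [0.2, 0.9, -2.7]
tool_pos: [0.4495, 0.3381, 0.0495]
tool_rot: [-3.141, -0.0, 2.856]
wrist_force: [0.1, -0.5, -2.5]
tool_pos: [0.4495, 0.3382, 0.0474]
tool_rot: [-3.141, -0.0, 2.856]
wrist_force: [-0.5, 0.1, -2.2]
tool_pos: [0.4499, 0.3384, 0.0468]
tool_rot: [-3.141, 0.001, 2.856]
wrist_force: [-0.9, -2.7, 4.1]
```

```bash

python3 jog.py '0 0 0 0 0 0;0 0 0 0 0 0;0 0 -.005 0 0 0;0 0 -.02 0 0 0;0 0 -.05 0 0 0' .085 | sed -n '2,6p'
python3 jog.py '0 0 -.05 0 0 0;0 0 -.05 0 0 0;0 0 -.025 0 0 0;-.0097 -.043 0 0 0 0;-.0097 -.043 0 0 0 0' | sed -n '2,4p'
python3 jog.py '-.0097 -.043 0 0 0 0;-.0097 -.043 0 0 0 0;-.0097 -.043 0 0 0 0;-.0097 -.043 0 0 0 0;-.0097 -.043 0 0 0 0' | sed -n '2,4p'
python3 jog.py '0 0 0 0 0 0;0 0 0 0 0 0;0 0 0 0 0 0' | sed -n '2,4p'
python3 -c "
from h import *
s=manip.read_state();print(s['dq'].round(3));snap('wrist','w3.png')"
python3 jog.py '-.012 -.045 0 0 0 0;-.012 -.045 0 0 0 0;0 0 0 0 0 0;0 0 0 0 0 0;0 0 0 0 0 0' | sed -n '2,4p'
python3 -c "
from h import *
snap('wrist','w4.png')
b=cv2.imread('pics/w3.png');a=cv2.imread('pics/w4.png');cv2.imwrite('pics/c3.png',cv2.resize(np.vstack([b[60:400],a[60:400]]),(560,595),interpolation=cv2.INTER_AREA))"
```

```text
tool_pos: [0.4472, 0.3358, 0.1186]
tool_rot: [-3.135, -0.006, 2.856]
wrist_force: [2.2, -0.4, 1.0]
grip_width: 0.085
grasp_force: 0.0
tool_pos: [0.4439, 0.2526, 0.2487]
tool_rot: [3.138, 0.004, 2.862]
wrist_force: [0.9, -0.9, -0.8]
tool_pos: [0.4297, 0.0295, 0.247]
tool_rot: [-3.14, 0.003, 2.857]
wrist_force: [0.5, 0.2, 0.6]
tool_pos: [0.4302, 0.0323, 0.2464]
tool_rot: [3.141, 0.001, 2.859]
wrist_force: [-0.0, 1.1, 0.2]
[-0.017  0.013 -0.008 -0.001  0.005 -0.004  0.001]
tool_pos: [0.428, -0.0603, 0.2458]
tool_rot: [3.141, -0.0, 2.86]
wrist_force: [-0.2, -0.1, 0.4]
```

View pics/c3.png

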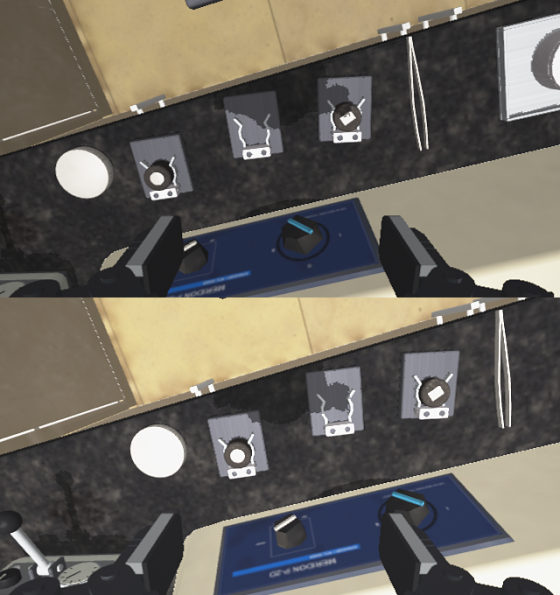

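The empty stand is at about (291,203) in w3 and (383,178) in w4. The cap is standing in the tray at the upper right of w3. I'll zoom on the stand.

```bash
python3 -c "
import cv2,numpy as np
o=[cv2.resize(cv2.imread(f'pics/{f}.png')[y:y+90,x:x+90],None,fx=4.4,fy=4.4,interpolation=cv2.INTER_CUBIC) for f,x,y in(('w3',245,155),('w4',340,135))]
cv2.imwrite('pics/c4.png',np.hstack(o))"
```

```text
(no output)
```

View pics/c4.png

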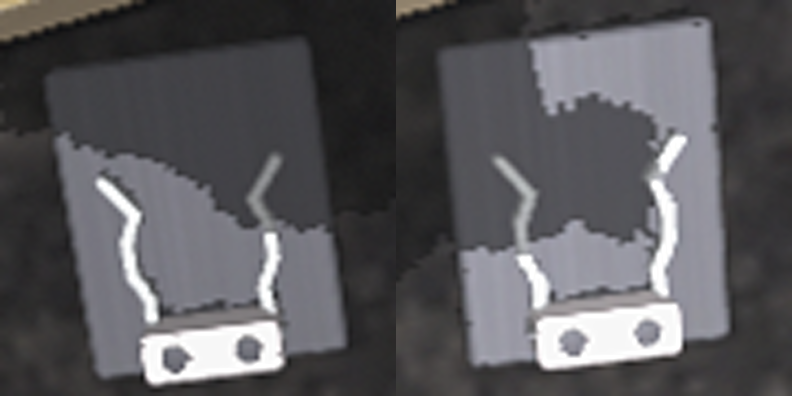

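Both views show the clip's flared ends, necks, block screws and base corners clearly. I triangulate them.

```bash
python3 -c "
from h import *
a,b=load('w3.png'),load('w4.png');s=4.4
F=dict(flL=((100,180),(102,160)),flR=((276,155),(287,137)),nkL=((137,215),(137,195)),nkR=((252,202),(259,175)),scL=((175,358),(176,342)),scR=((250,348),(252,332)),b0=((47,75),(44,50)),b1=((303,40),(314,20)),b2=((346,345),(333,335)),b3=((100,378),(76,368)))
P={}
for k,((u,v),(x,y)) in F.items():
  P[k],e=tri([ray(a,245+u/s,155+v/s),ray(b,340+x/s,135+y/s)]);print(k,P[k].round(4),np.round(e,4))
B=np.array([P['b%d'%i] for i in range(4)]);print('base',B.mean(0))
d=lambda i,j:np.arctan2(*(P[j]-P[i])[:2][::-1])
print('yaw',d('b0','b3'),d('b1','b2'),d('flL','flR')-np.pi/2*-1,d('scL','scR')+np.pi/2,d('b0','b1')+np.pi/2)
yw=np.mean([d('b0','b3'),d('b1','b2')]);ex=np.array([np.cos(yw),np.sin(yw)]);ey=np.array([-ex[1],ex[0]])
for k in P:print(k,np.round([(P[k]-B.mean(0))[:2]@ex,(P[k]-B.mean(0))[:2]@ey],4))
print(yw)
"
```

```text
flL [ 0.4131 -0.013   0.019 ] [0.0001 0.0001]
flR [0.4185 0.0251 0.0214] [0.0005 0.0005]
nkL [ 0.4225 -0.0077  0.0192] [0. 0.]
nkR [0.4253 0.0174 0.0233] [0.0006 0.0006]
scL [ 0.4532 -0.0081  0.0286] [0.0001 0.0001]
scR [0.4558 0.008  0.0275] [0.0001 0.0001]
b0 [ 0.3891 -0.0184  0.0095] [0.0003 0.0003]
b1 [0.3977 0.0371 0.0136] [0.0005 0.0005]
b2 [0.4655 0.027  0.0126] [0.0003 0.0003]
b3 [ 0.4581 -0.0294  0.0095] [0.0001 0.0001]
base [0.42761071 0.00406468 0.0112895 ]
yaw -0.15786372408308377 -0.14776749951958784 3.0016016645883576 2.9771477101013017 2.9871235063015122
flL [-0.0117 -0.0191]
flR [-0.0122  0.0194]
nkL [-0.0033 -0.0124]
nkR [-0.0043  0.0129]
scL [ 0.0271 -0.0081]
scR [0.0273 0.0082]
b0 [-0.0346 -0.0281]
b1 [-0.0345  0.0281]
b2 [0.034  0.0284]
b3 [ 0.0352 -0.0284]
-0.1528156118013358
```

```bash

python3 jog.py '-.0128 -.0431 .01 0 0 -.04;-.0128 -.0431 .02 0 0 0;-.0128 -.0431 .02 0 0 0;-.0128 -.0431 .02 0 0 0;-.0128 -.0431 .02 0 0 0' 0 30| sed -n '2,4p'
python3 jog.py '-.0128 -.0431 .02 0 0 0;0 0 0 0 0 0;0 0 0 0 0 0'
python3 -c "
from h import *
to(.430,-.3295,.112)
snap('wrist','w5.png');cv2.imwrite('pics/w5h.png',cv2.imread('pics/w5.png'))"
```

```text
tool_pos: [0.4368, -0.2873, 0.1552]
tool_rot: [3.141, 0.001, 2.9]
wrist_force: [-0.6, 0.2, -0.1]
clock: 13.85
tool_pos: [0.4378, -0.3316, 0.1347]
tool_rot: [3.139, -0.001, 2.895]
wrist_force: [1.2, 1.1, 0.2]
grip_width: 0.0001
grasp_force: 0.0
1 rows of [0.0081 0.0001 0.0227 0.     0.     0.    ]
```

View pics/w5h.png

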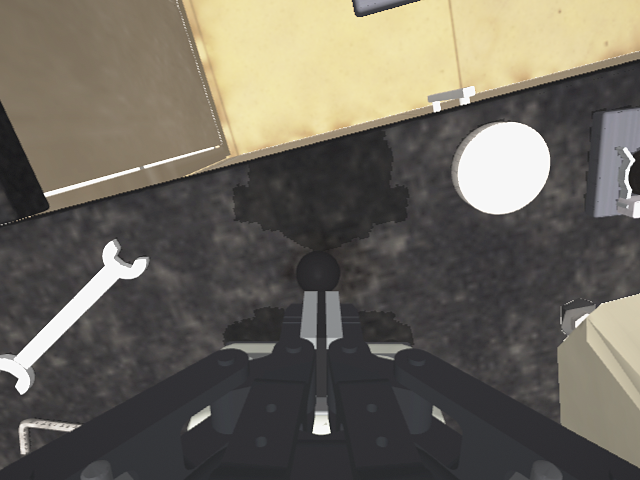

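The ball is at (318,272), laterally in line with the shut fingertips at about (322,300). I'll press down on it.

```bash
python3 -c "
from h import *
print(plane(load('w5.png'),318,272,.089))"
python3 jog.py '.006 0 .01 0 0 0;.002 0 .01 0 0 0;.001 0 .01 0 0 0;.001 0 .01 0 0 0;0 0 .01 0 0 0' | sed -n '2,4p'
python3 jog.py '0 0 .01 0 0 0;0 0 .008 0 0 0;0 0 .006 0 0 0;-.001 0 .005 0 0 0;-.001 0 .004 0 0 0' | sed -n '2,4p'
python3 jog.py '0 0 .003 0 0 0;0 0 0 0 0 0;0 0 0 0 0 0' | sed -n '2,4p'
```

```text
[ 0.43654749 -0.33083814  0.089     ]
tool_pos: [0.4269, -0.3293, 0.0848]
tool_rot: [-3.141, -0.001, 2.896]
wrist_force: [-2.2, 0.6, 2.3]
tool_pos: [0.4298, -0.3303, 0.0522]
tool_rot: [3.141, 0.0, 2.896]
wrist_force: [-1.7, 0.4, 1.4]
tool_pos: [0.43, -0.3303, 0.0498]
tool_rot: [3.142, 0.001, 2.896]
wrist_force: [-0.2, 1.0, -0.1]
```

```bash

python3 jog.py '0 0 .003 0 0 0;0 0 0 0 0 0' | sed -n '2,4p'
python3 jog.py '0 0 .002 0 0 0;0 0 0 0 0 0' | sed -n '2,4p'
python3 jog.py '0 0 .002 0 0 0;0 0 0 0 0 0' | sed -n '2,4p'
```

```text
tool_pos: [0.4306, -0.3306, 0.0476]
tool_rot: [-3.141, 0.001, 2.896]
wrist_force: [-1.2, 0.1, 4.8]
tool_pos: [0.4307, -0.3306, 0.0472]
tool_rot: [-3.14, 0.001, 2.896]
wrist_force: [-4.0, 2.5, 14.5]
tool_pos: [0.4308, -0.3307, 0.0467]
tool_rot: [-3.139, -0.0, 2.896]
wrist_force: [-7.3, 4.6, 24.1]
```

```bash

python3 jog.py '0 0 -.02 0 0 0;0 0 -.045 0 0 0;0 0 -.05 0 0 0;0 0 -.05 0 0 0;0 0 -.05 0 0 0' .085 | sed -n '2,4p'
python3 jog.py '-.038 0 0 0 0 0;-.038 0 0 0 0 0;-.02 0 0 0 0 0;0 0 0 0 0 0;0 0 0 0 0 0' | sed -n '2,4p'
python3 -c "
from h import *
snap('wrist','w6.png')"
python3 jog.py '-.036 0 0 0 0 0;-.022 0 0 0 0 0;0 0 0 0 0 0;0 0 0 0 0 0;0 0 0 0 0 0'
python3 -c "
from h import *
snap('wrist','w7.png');o=[]
for f in('w6','w7'):
  u,v=proj(load(f+'.png'),[.579,-.3675,.158]).astype(int);print(u,v)
  x=max(u-60,0);y=max(v-75,0);o.append(cv2.resize(cv2.imread(f'pics/{f}.png')[y:y+150,x:x+120],(400,500),interpolation=cv2.INTER_CUBIC))
cv2.imwrite('pics/c5.png',np.hstack(o))"
```

```text
tool_pos: [0.4293, -0.3299, 0.2594]
tool_rot: [-3.141, -0.0, 2.896]
wrist_force: [0.7, -1.7, 0.2]
tool_pos: [0.5223, -0.3531, 0.257]
tool_rot: [3.141, -0.002, 2.896]
wrist_force: [0.0, -0.2, -0.6]
clock: 17.35
tool_pos: [0.5774, -0.368, 0.2577]
tool_rot: [-3.141, -0.001, 2.895]
wrist_force: [-0.5, 0.7, 0.7]
grip_width: 0.0855
grasp_force: 0.0
317 324
319 243
```

View pics/c5.png

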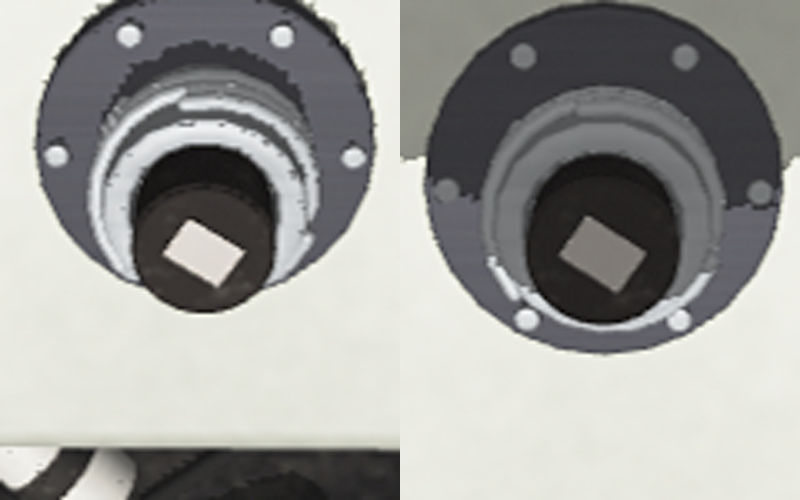

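The mount stands raised and proud of the neck. The white specimen on its polished face is at (317.9,324.9) in w6 and (319.6,244.2) in w7.

```bash
python3 -c "
from h import *
a,b=load('w6.png'),load('w7.png')
print('sq',tri([ray(a,317.9,324.9),ray(b,319.6,244.2)]))
print('L',tri([ray(a,257+134/3.333,249+250/3.333),ray(b,259+127/3.333,168+250/3.333)]),'R',tri([ray(a,257+273/3.333,249+250/3.333),ray(b,259+279/3.333,168+250/3.333)]))
to(.5785,-.3675,.163)"
```

```text
sq (array([ 0.57875657, -0.36739154,  0.15945959]), [np.float64(3.2533776661023035e-06), np.float64(3.253377666121152e-06)])
L (array([ 0.57438995, -0.38077602,  0.15998193]), [np.float64(0.00013278666324918498), np.float64(0.00013278666324901587)]) R (array([ 0.58131775, -0.35323693,  0.15998969]), [np.float64(0.00022476410856180298), np.float64(0.00022476410856185698)])
2 rows of [-0.0004  0.0004  0.0474  0.      0.      0.    ]
```

```bash

python3 jog.py '-.0004 .0004 .035 0 0 0;-.0004 .0004 .035 0 0 0;0 0 .025 0 0 0;0 0 .01 0 0 0;0 0 0 0 0 0' .055 60| sed -n '2,4p'
python3 jog.py '0 0 0 0 0 0;0 0 0 0 0 0' | sed -n '2,5p'
python3 jog.py '0 0 0 0 0 0;0 0 0 0 0 0;0 0 0 0 0 0;0 0 0 0 0 0;0 0 0 0 0 0' .02 60
```

```text
tool_pos: [0.5781, -0.367, 0.151]
tool_rot: [3.141, -0.004, 2.895]
wrist_force: [-0.4, 0.9, -0.6]
tool_pos: [0.5813, -0.3677, 0.1551]
tool_rot: [-3.141, 0.004, 2.896]
wrist_force: [0.6, 0.4, 0.1]
grip_width: 0.0552
clock: 18.6
tool_pos: [0.5806, -0.3688, 0.1544]
tool_rot: [-3.139, 0.003, 2.895]
wrist_force: [-1.3, -1.5, 5.9]
grip_width: 0.0271
grasp_force: 58.9
```

```bash

python3 jog.py '0 0 -.01 0 0 0;0 0 -.02 0 0 0;0 0 -.045 0 0 -.094;0 0 -.045 0 0 0;0 0 -.045 0 0 0' | sed -n '2,6p'
python3 jog.py '.0273 .0383 0 0 0 0;.0273 .0383 0 0 0 0;.0273 .0383 0 0 0 0;.0273 .0383 0 0 0 0;.0273 .0383 0 0 0 0' | sed -n '2,4p'
python3 jog.py '.0273 .0383 0 0 0 0;.0273 .0383 0 0 0 0;.0273 .0383 0 0 0 0;.0273 .0383 0 0 0 0;0 0 0 0 0 0' | sed -n '2,6p'
python3 jog.py '0 0 .045 0 0 0;0 0 .045 0 0 0;0 0 .045 0 0 0;0 0 0 0 0 0;0 0 0 0 0 0' | sed -n '2,6p'
python3 -c "
from h import *
s=manip.read_state();print(s['qpos'].round(2));to(.389,.010,.05,2.989)
snap('wrist','w8.png');snap('scene','s8.png')
a=cv2.imread('pics/w8.png')[170:420,120:520];b=cv2.imread('pics/s8.png')[180:330,230:430]
cv2.imwrite('pics/c6.png',np.vstack([a,cv2.resize(b,(400,300))]))"
```

```text
tool_pos: [0.5796, -0.3653, 0.3186]
tool_rot: [3.139, -0.002, 2.991]
wrist_force: [0.4, -0.5, -0.9]
grip_width: 0.0275
grasp_force: 59.3
tool_pos: [0.4726, -0.1539, 0.317]
tool_rot: [3.14, -0.002, 2.991]
wrist_force: [-0.5, 1.2, 0.6]
tool_pos: [0.3866, 0.0179, 0.317]
tool_rot: [-3.138, -0.002, 3.0]
wrist_force: [0.8, -0.6, -0.7]
grip_width: 0.0274
grasp_force: 59.4
tool_pos: [0.3886, 0.0114, 0.1826]
tool_rot: [3.139, -0.003, 2.991]
wrist_force: [0.4, 0.2, 0.8]
grip_width: 0.0274
grasp_force: 59.4
[ 1.02 -0.02 -1.11  2.2  -0.03  0.95  1.34]
3 rows of [-0.0002 -0.0005  0.0442  0.      0.      0.0005]
```

View pics/c6.png

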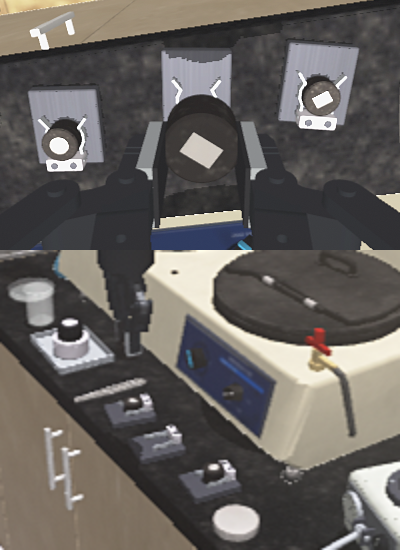

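The mount is held level and centred between the pads at (322,315), and the scene view shows the cap standing knob up in the tray and the beaker upright. I'll lower the mount in front of the clip.

```bash

python3 jog.py '-.004 -.001 .045 0 0 0;-.005 -.0005 .045 0 0 0;0 0 .035 0 0 0;0 0 .02 0 0 0;0 0 0 0 0 0' | sed -n '2,4p'
python3 jog.py '0 0 0 0 0 0;0 0 0 0 0 0' | sed -n '2,4p'
python3 -c "
from h import *
to(.3976,.0087,.033,2.989)"
```

```text
tool_pos: [0.3984, 0.0069, 0.0376]
tool_rot: [-3.14, -0.001, 2.988]
wrist_force: [-0.8, -0.7, -0.3]
tool_pos: [0.4007, 0.0074, 0.04]
tool_rot: [-3.14, 0.006, 2.989]
wrist_force: [0.1, 0.1, -0.7]
1 rows of [ 0.0033  0.0008  0.007   0.      0.     -0.0001]
```

```bash

python3 jog.py '.001 .0013 .005 0 0 0;0 0 .002 0 0 0;0 0 0 0 0 0;0 0 0 0 0 0' | sed -n '2,4p'
python3 jog.py '0 0 .0015 0 0 0;0 0 0 0 0 0' | sed -n '2,4p'
python3 jog.py '0 0 .0015 0 0 0;0 0 0 0 0 0' | sed -n '2,4p'
python3 jog.py '0 0 .0015 0 0 0;0 0 0 0 0 0' | sed -n '2,4p'

```

```text
tool_pos: [0.3971, 0.0093, 0.0308]
tool_rot: [-3.141, 0.0, 2.99]
wrist_force: [0.2, 0.7, -0.3]
tool_pos: [0.3973, 0.0093, 0.0296]
tool_rot: [-3.141, -0.0, 2.99]
wrist_force: [-1.7, 0.2, 6.8]
tool_pos: [0.3973, 0.0094, 0.0294]
tool_rot: [-3.138, -0.001, 2.99]
wrist_force: [-7.8, -0.7, 25.1]
tool_pos: [0.3973, 0.0094, 0.0292]
tool_rot: [-3.135, -0.002, 2.99]
wrist_force: [-12.1, -0.4, 44.4]
```

```bash

python3 jog.py '0 0 -.0035 0 0 0;0 0 0 0 0 0' | sed -n '2,4p'
python3 jog.py '-.005 -.0001 0 0 0 0;-.005 -.0001 0 0 0 0;-.005 -.0001 0 0 0 0;-.005 -.0001 0 0 0 0;0 0 0 0 0 0' | sed -n '2,4p'
python3 jog.py '-.004 -.0001 0 0 0 0;-.004 -.0001 0 0 0 0;0 0 0 0 0 0' | sed -n '2,4p'
python3 jog.py '-.004 0 0 0 0 0;-.003 0 0 0 0 0;0 0 0 0 0 0' | sed -n '2,6p'
```

```text
tool_pos: [0.3978, 0.0095, 0.0302]
tool_rot: [3.142, 0.002, 2.99]
wrist_force: [0.9, -0.5, -0.3]
tool_pos: [0.4132, 0.0065, 0.0295]
tool_rot: [-3.138, -0.008, 2.99]
wrist_force: [-10.5, 0.9, 20.2]
tool_pos: [0.4139, 0.0064, 0.0293]
tool_rot: [-3.133, -0.023, 2.991]
wrist_force: [-24.5, 3.7, 43.8]
tool_pos: [0.4159, 0.006, 0.0292]
tool_rot: [-3.13, -0.032, 2.991]
wrist_force: [-33.4, 3.5, 57.3]
grip_width: 0.0271
grasp_force: 65.1
```

```bash

python3 jog.py '0 0 -.002 0 0 0;0 0 -.002 0 0 0;0 0 0 0 0 0' | sed -n '2,4p'
python3 -c "
from h import *
print(manip.read_state()['wrist_torque'])"
```

```text
tool_pos: [0.4313, 0.0028, 0.0332]
tool_rot: [-3.141, -0.001, 2.989]
wrist_force: [0.5, -1.2, 0.2]
[-0.26927579  0.15319102  0.03268071]
```

```bash

python3 jog.py '0 0 .002 0 0 0;0 0 .0015 0 0 0;0 0 0 0 0 0' | sed -n '2,4p'
python3 jog.py '0 0 .001 0 0 0;0 0 0 0 0 0' | sed -n '2,4p'
python3 jog.py '-.002 0 0 0 0 0;-.001 0 0 0 0 0;0 0 0 0 0 0' | sed -n '2,6p'

```

```text
tool_pos: [0.4329, 0.0027, 0.0301]
tool_rot: [3.141, 0.002, 2.989]
wrist_force: [0.2, -2.3, -1.1]
tool_pos: [0.4329, 0.0029, 0.0297]
tool_rot: [-3.141, 0.002, 2.989]
wrist_force: [1.6, -3.0, 3.0]
tool_pos: [0.4331, 0.0029, 0.0296]
tool_rot: [-3.139, -0.004, 2.99]
wrist_force: [-4.2, -2.1, 12.1]
grip_width: 0.0272
grasp_force: 60.7
```

```bash

python3 jog.py '-.002 0 -.0005 0 0 0;0 0 0 0 0 0' | sed -n '2,4p'
python3 jog.py '0 0 0 0 0 0;0 0 0 0 0 0;0 0 0 0 0 0' .05 | sed -n '2,6p'
python3 jog.py '0 0 -.005 0 0 0;0 0 -.03 0 0 0;0 0 -.05 0 0 0;0 0 -.05 0 0 0;0 0 -.045 0 0 0' .085 | sed -n '2,4p'
python3 jog.py '0 0 0 0 0 0;0 0 0 0 0 0' | sed -n '1,3p'
python3 -c "
from h import *
snap('wrist','w9.png')"
python3 jog.py '.003 -.045 0 0 0 0;0 -.045 0 0 0 0;0 0 0 0 0 0;0 0 0 0 0 0' | sed -n '1,3p'
python3 -c "
from h import *
snap('wrist','w10.png');o=[]
for f in('w9','w10'):
  u,v=proj(load(f+'.png'),[.4332,.0032,.033]).astype(int);print(u,v)
  x=max(u-50,0);y=max(v-65,0);print(x,y);o.append(cv2.resize(cv2.imread(f'pics/{f}.png')[y:y+130,x:x+100],(400,520),interpolation=cv2.INTER_CUBIC))
cv2.imwrite('pics/c7.png',np.hstack(o))"
```

```text
tool_pos: [0.4336, 0.0029, 0.0296]
tool_rot: [-3.139, -0.006, 2.99]
wrist_force: [-6.4, -1.6, 10.6]
tool_pos: [0.4368, 0.0035, 0.0297]
tool_rot: [3.14, 0.0, 2.99]
wrist_force: [-0.2, 0.2, 0.6]
grip_width: 0.0493
grasp_force: 0.0
tool_pos: [0.4367, 0.0036, 0.2116]
tool_rot: [3.14, 0.0, 2.991]
wrist_force: [1.0, -1.0, 0.7]
clock: 26.0
tool_pos: [0.4375, 0.0024, 0.2111]
tool_rot: [-3.14, 0.004, 2.989]
clock: 26.45
tool_pos: [0.4183, -0.0864, 0.2079]
tool_rot: [3.139, -0.004, 2.987]
319 206
269 141
428 214
378 149
```

View pics/c7.png

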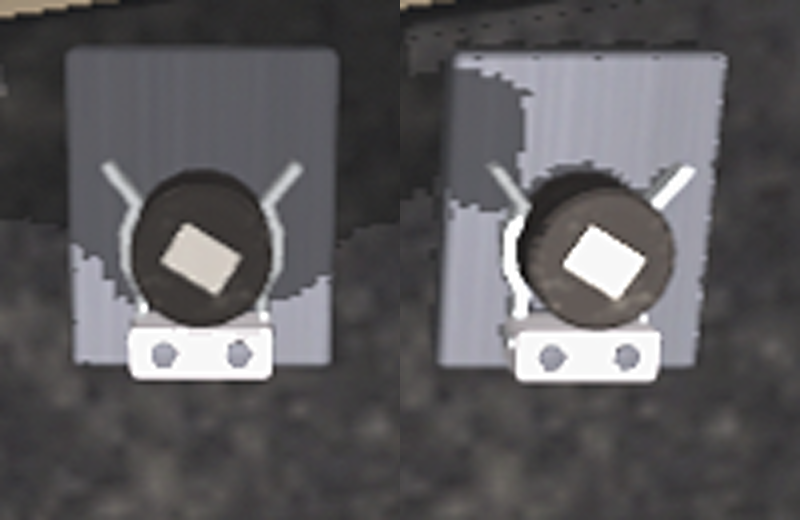

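The mount sits inside the clip against the block, polished face up, with the specimen at (319.2,205.8) in w9 and (429,214.5) in w10. I'll check the height of its top and the lever before handing in.

```bash
python3 -c "
from h import *
print(tri([ray(load('w9.png'),319.25,205.75),ray(load('w10.png'),429,214.5)]))
print(tri([ray(load('w9.png'),269+201/4,141+326/4),ray(load('w10.png'),378+198/4,149+328/4)]))
snap('top','t9.png');snap('scene','s9.png')
t=cv2.imread('pics/t9.png');s=cv2.imread('pics/s9.png')
o=np.vstack([cv2.resize(t[180:300,140:540],(800,240)),cv2.resize(s[170:350,180:580],(800,360))]);cv2.imwrite('pics/c8.png',o)"
```

```text
(array([0.43259764, 0.00324035, 0.03400494]), [np.float64(7.687375015570409e-06), np.float64(7.687375015542447e-06)])
(array([0.44669216, 0.00105648, 0.03362124]), [np.float64(7.531040349317684e-05), np.float64(7.531040349323838e-05)])
```

View pics/c8.png

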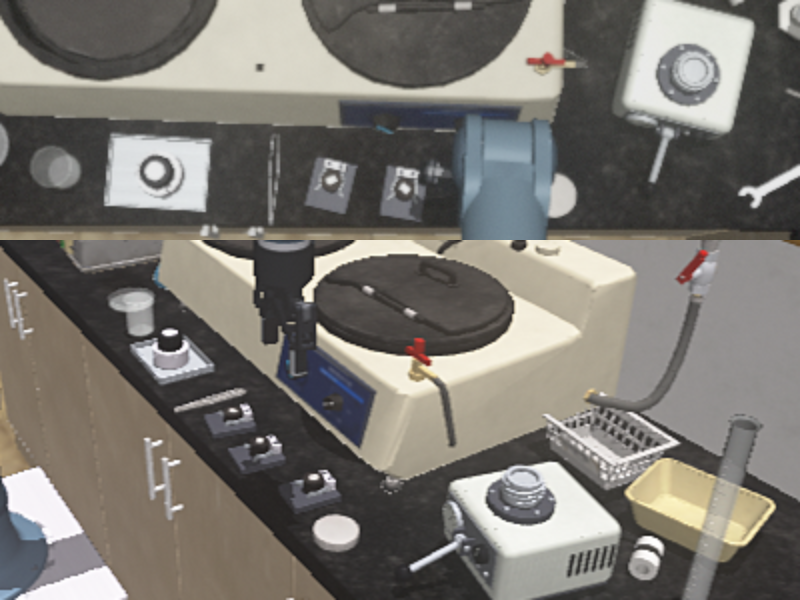

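The mount's top measures 34 mm, which matches fully home within the bias of about 1 mm seen earlier. The cap is knob up in the tray at (160,172), the beaker is standing, the lever is down, and the robot is clear of everything.

```bash
python3 -c "
from rig import manip, vision
print(manip.finish_job())"
```

```text
the job is handed in; nothing more can be done
None
```

The job is handed in, at about 26.5 s on the robot's clock: the cap stands knob up in the tray, the lever is fully down, the mount is home in the empty stand with its polished face up, and the beaker is standing; no verdict came back.

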